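# Stand the reference chart on its kickstand for a photograph

## Task

The photo reference chart is stowed face-in on its sloping stand. While it still sits on the stand's two pins, pull the leg on its back out as far as it goes; then lift the chart straight off along the pins without forcing it, and set it down gently on the photo board so that it stands by itself on its foot and leg inside the scribed outline, square to the board and with its face towards the robot. Leave the dishes, the amber bottle and the tube rack where they are.

Things in the scene. Friction and masses are not known exactly. Their poses are not given: they have to be found in the camera images.
- chart_center (a point): Centre of the reference chart: black plate 120 wide, 160 high, 18 thick, about 0.3 kg, sheet of grey patches on its face. Axes: x out of its back (leg side), y along its width, z from foot (-80) to top edge (+80). Two 8 mm holes, 18 deep, open at the foot's underside. Stowed, z leans 30 degrees from vertical, back up to the stand's front. Standing on foot and opened leg it leans back 20 degrees.
- leg_hinge (a point): Middle of the leg's hinge line, fixed to the chart: 13 mm behind the chart's mid-plane, 30 mm above its centre. Axes as the chart's; the hinge line runs along y.
- leg (a joint): Angle of the leg from folded flat (0) to out against its stop (0.66 rad). Its foot swings out from the chart's back; a stiff hinge (0.06 N m) keeps it where it is left.
- leg_tab (a point): Grip point on the leg's pull tab, 85 mm from the hinge line and 16.5 out from the leg's mid-plane. Axes turn with the leg: x out along the tab, y along the hinge line, z up the leg to the hinge. The tab is a fin 10 wide (y), 14 (z), standing 23 mm out of the leg; its end is 9 mm beyond this point. The leg is an aluminium strip 46 wide, 5 thick, 107 long.
- leg_foot (a point): Middle of the leg's free end, 107 mm from the hinge.
- chart_footing (a point): Point fixed to the chart: the middle of its footprint on the surface when it stands on foot and opened leg. From the chart's centre it lies 44 mm along x and -67.3 mm along z. When the chart stands, this point is on the surface under it.
- stand: Bent grey sheet stand, fixed, base 125 x 120, about 138 high. Origin on the bench; front is -x, where the chart's back shows; its sheet leans 30 degrees towards +x and covers the chart's face up to 118 mm from the foot, leaving the top 42 mm free on both sides. The foot sits on a ledge over two pins, 6 thick, 15 long, 90 apart, parallel to the sheet, 1 mm clear in their holes.
- stowed_center (a point): Point fixed to the stand: where the chart's centre lies when the chart is fully seated on the pins. Axes as the stand's.
- photo_board: Grey board 120 (x) x 236 (y) x 5 thick, fixed on the bench. Origin on the bench under its middle; its front is -x (towards the robot's side). The white thermal cycler, 206 high, 241 wide, stands on the bench between this board and the chart's stand.
- spot (a point): Middle of the outline scribed on the board's top (100 along x, 132 along y), 46 mm to the +y side of the board's middle, at the height of the board's top. Axes as the board's: -x is the front.
- dishes: Two stacked petri dishes on the board beside the outline, 89 across, 33 high; origin at the underside. A bystander.
- bottle: Amber bottle, 58 across, 115 high; origin at the underside. A bystander.
- tubes: Rack with three large capped tubes, 46 (x) x 124 (y) x 112 high; origin at the underside. A bystander.

How it is judged:
On the way, in this order (a step that is already met when the one before it is completed fails the run):
1. the leg is out against its stop while the chart still sits on its pins (value of joint leg above 0.6 rad and distance between chart_center and stowed_center below 0.01 m), for 0.2 s.
2. the chart is lifted clear of the pins with the leg still out (distance between chart_center and stowed_center above 0.03 m and value of joint leg above 0.55 rad), for 0.2 s.
At the end, for the whole second after the job is handed in: the chart stands still on its foot and fully opened leg on the board, leaning back 14 to 26 degrees, its footprint centred on the outline within 20 mm, square to the board within 10 degrees, its face to the board's front (the robot's side) (horizontal distance between chart_footing and spot below 0.02 m and z of chart_footing in the frame of spot below 0.008 m and z of leg_foot in the frame of spot below 0.012 m and x of leg_foot in the frame of spot above 0 m and angle between the y axis of chart_center and the y axis of spot, either way round below 0.17 rad and angle between chart_center's own z axis and vertical between 0.25 and 0.45 rad and value of joint leg above 0.6 rad); the robot touches nothing.
It fails at once if something is pressed or levered against the stand with more than 30 N (contact force between stand and anything else above 30 N).
It fails at once if something is dropped or pressed on the photo board with more than 30 N (contact force between photo_board and anything else above 30 N).
It fails at once if the chart is tipped over (angle between chart_center's own z axis and vertical above 1 rad).
It fails at once if the dishes, bottle or tube rack is moved by more than 20 mm (distance of any of dishes, bottle, tubes from where it was at the start of the episode above 0.02 m).
It also fails if it takes over 58 s, if anything falls off the work surface, if the arm or the gripper's body presses on something with over 40 N, if the wrist force passes 120 N, or if a joint passes its speed limit or range.

## Robot

A 7-joint arm with a two-finger parallel gripper is mounted at the origin on a cart in front of the work surface, level with it; the furniture and walls round the work are solid. World frame = base frame: x ahead of the robot, y to its left, z up, the work surface at z = 0. Lengths are in m, angles in rad, forces in N, time in s.
With the tool pointing down it reaches from about 0.35 to 0.9 m from the base axis. Payload 19.9 kg.
Tool frame: the origin (TCP) lies at the very end of the fingers, on their centre line; the grasp point (between the pads) lies 19 mm behind it; z points along the fingers, y is the line along which they close (so a half turn about z gives the same grasp; the last joint's range is limited). The gripper opens to 94 mm and grips with 3 to 60 N. Pads are 16 mm wide; open, the fingers measure 119 mm over their backs; the gripper's body (75 mm by 177 mm) begins 78 mm behind the grasp point.
Start: joints at [-1.27, 0.417, -0.01, 1.614, 0.005, 1.111, -0.053], TCP at [0.21, 0.589, 0.205] pointing down, gripper open.
Joint ranges: [-2.81, 2.81], [-0.39, 2.02], [-1.27, 1.25], [0.06, 2.57], [-1.19, 4.33], [0.19, 2], [-2.82, 2.82]. Speed limits (rad/s): [1.89, 1.89, 2.39, 2.39, 3.01, 3.01, 3.01].

## Interface

Orientations are given as a 3x3 rotation matrix whose columns are the frame's x, y, z axes.
In Python, from workcell import ctrl gives the robot as it stands.
- The arm moves only by the tool carry_out, never from a script. Its argument "plan" is a list that holds one entry, the list of rows, each a list of 6 numbers: the shift along the tool's x, y, z in units of 0.05 m (1.0 is 0.05 m), then the turn, a rotation vector about the tool's x, y, z in units of 5 degrees (1.0 is 5 degrees). A call has 1 to 20 rows; each row shifts and turns the commanded pose from where the row before left it, along the tool's axes as they then stand; what a row does not reach is not made up. A row lasts 1/10 s, in which the tool goes at most 50 mm and 8.59 degrees, less where a joint would pass 70% of its speed; a pose out of reach is approached as far as the arm can. A call with a number of a shift or a turn outside -1 to 1 is refused whole. A call with a gripper value outside its range is refused whole. "grip" is the closure, from -1 (fully open) to 1 (shut), set as the call begins (left out, the last holds). The fingers move at their own pace and stop on an object; "force" is the grip in N (left out, the last holds). Time passes only in rows, so rows that do not move let the fingers close. It gives the time, the measured TCP pose, the force, the opening and the grip force at its end, in the units of the state.
- ctrl.state(): the state, without advancing time (a new reading comes with each control period).
- ctrl.grab_frame(name): name is "scene" or "top" or "wrist"; returns a dict with "frame" (420x560x3 uint8, red, green, blue), "fx", "fy", "cx", "cy" (pixels), "world_to_cam" (4x4, takes a point from world to camera coordinates). Camera axes: x right, y up, looking along -z (the intrinsics and any distortion apply to the point x, -y, -z); pixel columns grow to the right and rows downward; lengths in m; the calibration is good to about 2 mm. A picture is of the moment at which its call begins. There is no depth.
- ctrl.finish_job(): hands the job in; it is judged then, once.
The state is a dict: "t": time; "joint_pos": joint angles; "joint_vel": joint speeds; "joint_torque": joint torques, N m; "eef_pos": TCP position; "tcp_rot": TCP orientation; "contact_force": force on the tool from outside, world axes, zero at the start; "ft_torque": the same for the moment, N m; "width": finger opening in m; "grasp_force": force on a finger pad.
Only numpy, scipy, OpenCV 4.12 (cv2) and the standard library are available. Lean on these libraries where they do the work, as an engineer would, in place of code of your own. Each camera call takes 0.05 s, during which the arm holds its last target. There are 200 camera calls.

## Working session

There is one attempt and no reset: what is moved stays moved. The work goes in short steps, Python scripts to look and compute and a tool call to move; the robot and the scene stay as the last step left them, time stands still between calls to the robot, and variables do not carry over. Pictures are saved under pics/ and viewed, at most 11 in all, crops included, and the job is handed in when it is done.

Besides the shell and the picture viewer there is one more tool, called after "Call:" as name(argument=value, ...) on one line, values as JSON. carry_out: Moves the arm, as the interface text tells. Shifts and turns lie within -1 to 1; 1 stands for 0.05 m of shift or 5 degrees of turn. Its arguments: {"type":"object","properties":{"plan":{"type":"array"},"grip":{"type":"number"},"force":{"type":"number"}},"required":["plan"]}

```bash
mkdir -p pics; ls
cat > h.py <<'E'
import numpy as np, cv2
from workcell import ctrl
def grab(n,f):
    d=ctrl.grab_frame(n); cv2.imwrite('pics/'+f,cv2.cvtColor(d['frame'],cv2.COLOR_RGB2BGR))
    np.savez('pics/'+f[:-4]+'.npz',**{k:np.array(v) for k,v in d.items()}); return d
def ray(d,u,v):
    M=np.array(d['world_to_cam']);R=M[:3,:3];c=-R.T@M[:3,3]
    r=R.T@np.array([(u-d['cx'])/d['fx'],-(v-d['cy'])/d['fy'],-1]);return c,r/np.linalg.norm(r)
def onz(d,u,v,z):
    c,r=ray(d,u,v);return c+r*(z-c[2])/r[2]
def proj(d,p):
    M=np.array(d['world_to_cam']);q=M[:3,:3]@p+M[:3,3];return np.array([d['cx']-d['fx']*q[0]/q[2],d['cy']+d['fy']*q[1]/q[2]])
def tri(*rs):
    A=0;b=0
    for c,r in rs:
        P=np.eye(3)-np.outer(r,r);A=A+P;b=b+P@c
    return np.linalg.solve(A,b)
E
python3 - <<'E'
from h import *
for n in ('scene','top','wrist'):
    d=grab(n,n+'0.png'); print(n,{k:np.round(v,3).tolist() for k,v in d.items() if k!='frame'})
a=[cv2.imread(f'pics/{n}0.png') for n in ('scene','top','wrist')]
print({k:np.round(v,3).tolist() if not isinstance(v,dict) else v for k,v in ctrl.state().items()})
E
```

```text
pics
scene {'fx': 518.712, 'fy': 518.712, 'cx': 287.302, 'cy': 201.551, 'world_to_cam': [[0.799, -0.601, -0.025, -0.393], [0.281, 0.335, 0.899, -0.283], [-0.532, -0.725, 0.437, -0.982], [0.0, 0.0, 0.0, 1.0]]}
top {'fx': 427.209, 'fy': 427.209, 'cx': 284.643, 'cy': 211.358, 'world_to_cam': [[0.02, -1.0, 0.012, 0.084], [0.992, 0.022, 0.125, -0.59], [-0.125, 0.009, 0.992, -1.184], [0.0, 0.0, 0.0, 1.0]]}
wrist {'fx': 367.117, 'fy': 367.117, 'cx': 282.35, 'cy': 218.414, 'world_to_cam': [[0.336, 0.942, -0.001, -0.625], [-0.905, 0.323, -0.277, 0.029], [-0.261, 0.094, 0.961, -0.392], [0.0, 0.0, 0.0, 1.0]]}
{'t': 0.15, 'joint_pos': [-1.27, 0.418, -0.01, 1.614, 0.005, 1.111, -0.053], 'joint_vel': [-0.001, -0.002, 0.001, -0.002, 0.0, -0.001, -0.001], 'joint_torque': [0.001, -85.153, 0.639, -42.614, -0.049, 0.017, 0.0], 'eef_pos': [0.21, 0.588, 0.205], 'tcp_rot': [[-0.942, 0.336, -0.0], [0.336, 0.942, -0.001], [-0.0, -0.001, -1.0]], 'contact_force': [-0.733, -0.065, 0.265], 'ft_torque': [-0.021, -0.034, 0.009], 'grasp_force': 0.0, 'width': 0.094}
```

View pics/scene0.png

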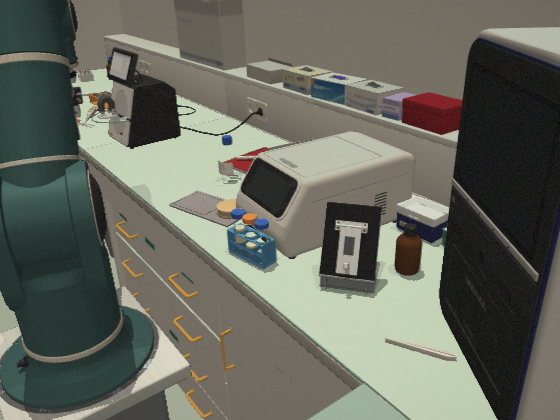

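View pics/top0.png

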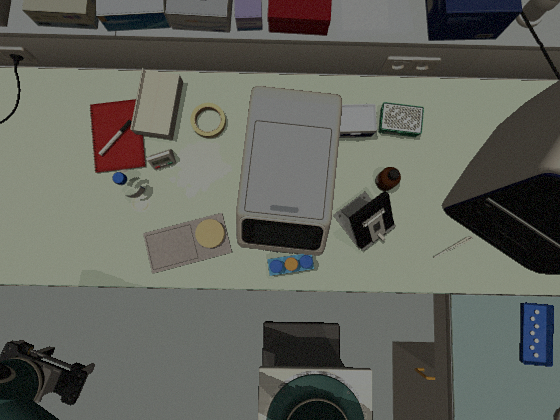

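The scene view shows the chart on its stand at about (350,245). In the top view the chart is at (372,222), the board at (188,243) with dishes at (210,234), and the cycler lies between them. Next I'll enlarge the details.

Run:
```python
from h import *
s=cv2.imread('pics/scene0.png');t=cv2.imread('pics/top0.png')
def crop(im,x0,y0,w,h,k): 
    c=cv2.resize(im[y0:y0+h,x0:x0+w],None,fx=k,fy=k,interpolation=cv2.INTER_CUBIC); c=np.clip(c.astype(float)*1.5,0,255).astype('uint8')
    for i in range(0,w,10): cv2.putText(c,str(x0+i),(i*k,8),0,.3,(0,0,255)); cv2.line(c,(i*k,0),(i*k,4 if i%50 else 12),(0,0,255))
    for i in range(0,h,10): cv2.putText(c,str(y0+i),(0,i*k+3),0,.3,(0,255,0))
    return c
C=np.zeros((600,800,3),'uint8')
a=crop(s,315,195,75,100,5);C[:500,:375]=a
a=crop(t,330,180,70,75,5);C[:375,400:750]=a
a=crop(t,140,207,100,70,3);C[380:590,400:700]=a
cv2.imwrite('pics/c1.png',C)
```

```text
(no output)
```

View pics/c1.png

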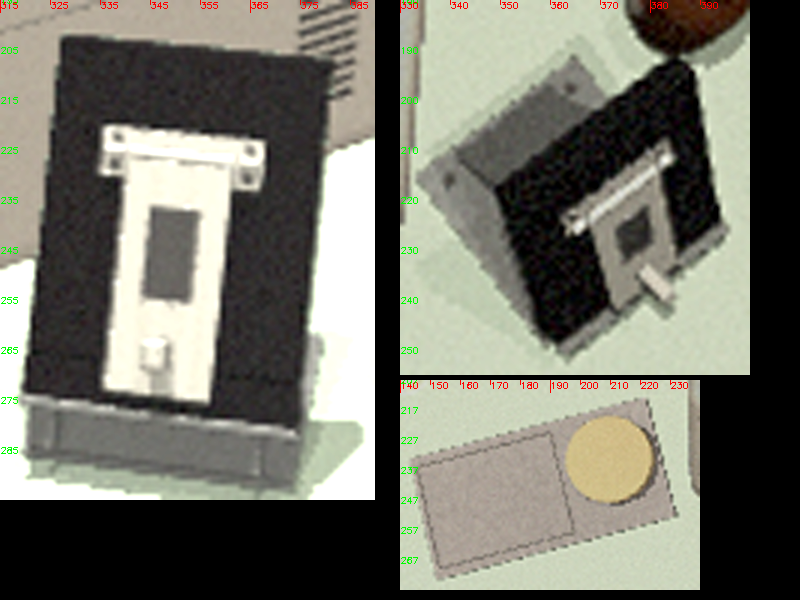

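The crops give sub-pixel corners for the chart plate in both views, for the board, and for the outline (top view, corners near (146,236), (190,225), (198,258), (153,270)). I'll use these to compute the poses.

```bash
cat > m.py <<'E'
from h import *
from scipy.optimize import least_squares
s=dict(np.load('pics/scene0.npz'));t=dict(np.load('pics/top0.npz'))
mm=1e-3
B=np.array([.009,0,0])
obs=[(s,(327.4,202),(9,60,80)),(s,(381.4,207.4),(9,-60,80)),(s,(319.4,273.6),(9,60,-80)),(s,(374.4,281.4),(9,-60,-80)),
(t,(349.4,217.6),(-9,60,80)),(t,(387,192),(-9,-60,80)),(t,(361,250),(9,60,-80)),(t,(394.4,226.4),(9,-60,-80)),
(t,(383.6,240),(38.5,0,-55)),(s,(345.4,265.6),(38.5,0,-55))]
def Rot(yaw,l):
    # stand x axis (towards back of stand) at yaw; chart x = out of back = up to stand front: (-cos l, 0, sin l); z=(sin l,0,cos l)
    Rz=cv2.Rodrigues(np.array([0,0,yaw]))[0]
    X=np.array([-np.cos(l),0,np.sin(l)]);Z=np.array([np.sin(l),0,np.cos(l)]);Y=np.cross(Z,X)
    return Rz@np.c_[X,Y,Z]
def res(p,full=False):
    R=Rot(p[3],p[4]); c=p[:3]
    # chart y sign: y = z cross x = -stand y; obs list above labels image-left as +60, so flip
    return np.array([proj(d,c+R@(np.array(q)*[1,-1,1]*mm))-uv for d,uv,q in obs]).ravel()
def solve(fix=True):
    f=(lambda p:res(np.r_[p,np.pi/6])) if fix else res
    p0=[.5,-.2,.1,.6]+([] if fix else [.52])
    return least_squares(f,p0,loss='soft_l1')
if __name__=='__main__':
    for fx in (True,False):
        r=solve(fx);print(np.round(r.x,4));print(np.round(r.fun.reshape(-1,2),1).tolist())
    o=[onz(t,u,v,.005) for u,v in [(145.7,235.7),(190.3,224.7),(198,257.7),(153.3,269.7)]]
    b=[onz(t,u,v,.005) for u,v in [(143.7,233.7),(222.7,213.3),(232.7,252.3),(152.7,273)]]
    for q in (o,b):
        q=np.array(q);print(np.round(q,4).tolist(),'mean',q.mean(0).round(4),'lens',[np.linalg.norm(q[i]-q[(i+1)%4]).round(4) for i in range(4)])
        y=(q[0]-q[1]+q[3]-q[2]);print('yaw from y',np.arctan2(-y[0],y[1]))
        x=(q[0]-q[3]+q[1]-q[2]);print('yaw from x',np.arctan2(x[1],x[0]))
    for n,(u,v),z in [('rack',(293,264),.112),('bottle',(388,180),.115),('cyclerL',(252,87),.2),('cyclerFL',(238,246),.2),('cyclerFR',(327,250),.15),('cycR',(340,95),.2)]: print(n,onz(t,u,v,z).round(3))
E
python3 m.py
```

```text
[ 0.5585 -0.1441  0.0982  0.6347]
[[-0.5, -0.6], [0.3, -0.3], [-1.1, 0.3], [-1.1, 0.4], [-0.2, -0.7], [-0.3, -1.6], [0.8, -0.6], [1.0, -1.2], [0.9, 0.3], [-0.7, 1.1]]
[ 0.5586 -0.1439  0.0982  0.6358  0.5009]
[[-0.7, -0.6], [0.2, -0.3], [-0.9, 0.2], [-1.0, 0.3], [0.2, -0.2], [0.0, -1.3], [0.4, -1.0], [0.6, -1.7], [0.6, 0.1], [-0.7, 1.5]]
[[0.5122, 0.4978, 0.005], [0.547, 0.3704, 0.005], [0.452, 0.3437, 0.005], [0.4151, 0.4701, 0.005]] mean [0.4816 0.4205 0.005 ] lens [np.float64(0.132), np.float64(0.0987), np.float64(0.1317), np.float64(0.101)]
yaw from y 0.2750185218737169
yaw from x 0.2759053309439955
[[0.5179, 0.5039, 0.005], [0.5824, 0.2776, 0.005], [0.4696, 0.2443, 0.005], [0.4057, 0.4713, 0.005]] mean [0.4939 0.3743 0.005 ] lens [np.float64(0.2354), np.float64(0.1177), np.float64(0.2357), np.float64(0.1168)]
yaw from y 0.2759731734998057
yaw from x 0.28467733408483203
rack [0.439 0.073 0.112]
bottle [ 0.67  -0.18   0.115]
cyclerL [0.887 0.189 0.2  ]
cyclerFL [0.48  0.211 0.2  ]
cyclerFR [ 0.477 -0.013  0.15 ]
cycR [ 0.871 -0.037  0.2  ]
```

```bash
sed -i 's/^def Rot/obs=[(d,(u-.4,v-.4),q) for d,(u,v),q in obs]\ndef Rot/; s/,z) for u,v in/,z) for u,v in/' m.py
cat > plan.py <<'E'
from h import *
from m import solve,Rot
from scipy.spatial.transform import Rotation as Ro
mm=1e-3
def rows(p1,R1,n,start=None,nd=2):
    if start is None: st=ctrl.state();p0,R0=np.array(st['eef_pos']),np.array(st['tcp_rot'])
    else: p0,R0=start
    w=Ro.from_matrix(R0.T@R1).as_rotvec()/n
    A=sum(R0@Ro.from_rotvec(k*w).as_matrix() for k in range(n))
    s=np.linalg.solve(A,p1-p0)
    row=np.r_[s/.05,np.degrees(w)/5].round(nd)
    p,R=p0.copy(),R0.copy();path=[]
    for k in range(n):
        p=p+R@row[:3]*.05;R=R@Ro.from_rotvec(np.radians(5*row[3:])).as_matrix();path.append(p.round(3).tolist())
    print('row x',n,row.tolist(),'mid',path[n//3],path[2*n//3],'end',path[-1],'err mm',((p-p1)*1e3).round(1).tolist())
    return p,R
def tool(z,y):
    z=z/np.linalg.norm(z);y=y-z*(y@z);y/=np.linalg.norm(y);return np.c_[np.cross(y,z),y,z]
r=solve().x; C=np.array(r[:3]);yaw=r[3];RC=Rot(yaw,np.pi/6)
def legR(th): # leg frame rotation: about chart y, foot swings out to +x
    return RC@Ro.from_rotvec([0,th,0]).as_matrix()
def tabpose(th,a=np.radians(68),back=0.,x=9.5,z=-88):
    L=legR(th);H=C+RC@np.array([13,0,30])*mm
    zt=L@np.array([-np.sin(a),0,-np.cos(a)])
    return H+L@np.array([x,0,z])*mm-zt*back, tool(zt,RC[:,1])
E
python3 - <<'E'
from plan import *
print(r.round(4))
print('check sign foot:',(legR(.66)@[0,0,-1]).round(2))
p,R=tabpose(0,back=.09);print(p,R.round(3).tolist())
rows(p+[0,0,.06],R,30)
E
```

```text
[ 0.5591 -0.1427  0.0984  0.6341]
check sign foot: [ 0.11  0.08 -0.99]
[ 0.47542219 -0.20423234  0.13031959] [[0.635, 0.592, 0.496], [0.467, -0.806, 0.365], [0.616, 0.0, -0.788]]
row x 30 [-0.66, 0.09, -0.19, -0.27, 0.15, 0.79] mid [0.514, 0.39, 0.28] [0.598, 0.062, 0.266] end [0.479, -0.207, 0.18] err mm [3.6, -2.3, -10.8]
```

```bash
sed -i 's/\[0,th,0\]/[0,-th,0]/' plan.py
python3 - <<'E'
from plan import *
print('foot:',(legR(.66)@[0,0,-1]).round(2))
p,R=tabpose(0,back=.09)
st=ctrl.state();R0=np.array(st['tcp_rot']);h=Ro.from_matrix(R0.T@R).as_rotvec()
q=rows(np.array([.43,.2,.30]),R0@Ro.from_rotvec(h/2).as_matrix(),16)
rows(p+[0,0,.03],R,16,q)
E
```

```text
foot: [-0.75 -0.55 -0.38]
row x 16 [-0.55, -0.11, -0.21, -0.26, 0.14, 0.74] mid [0.338, 0.477, 0.26] [0.405, 0.347, 0.288] end [0.428, 0.2, 0.298] err mm [-1.9, 0.1, -2.0]
row x 16 [-0.52, 0.22, -0.05, -0.26, 0.13, 0.74] mid [0.497, 0.05, 0.265] [0.508, -0.083, 0.218] end [0.476, -0.206, 0.156] err mm [0.1, -1.5, -4.1]
```

Call:
carry_out(plan=[[[-0.55,-0.11,-0.21,-0.26,0.14,0.74],[-0.55,-0.11,-0.21,-0.26,0.14,0.74],[-0.55,-0.11,-0.21,-0.26,0.14,0.74],[-0.55,-0.11,-0.21,-0.26,0.14,0.74],[-0.55,-0.11,-0.21,-0.26,0.14,0.74],[-0.55,-0.11,-0.21,-0.26,0.14,0.74],[-0.55,-0.11,-0.21,-0.26,0.14,0.74],[-0.55,-0.11,-0.21,-0.26,0.14,0.74],[-0.55,-0.11,-0.21,-0.26,0.14,0.74],[-0.55,-0.11,-0.21,-0.26,0.14,0.74],[-0.55,-0.11,-0.21,-0.26,0.14,0.74],[-0.55,-0.11,-0.21,-0.26,0.14,0.74],[-0.55,-0.11,-0.21,-0.26,0.14,0.74],[-0.55,-0.11,-0.21,-0.26,0.14,0.74],[-0.55,-0.11,-0.21,-0.26,0.14,0.74],[-0.55,-0.11,-0.21,-0.26,0.14,0.74]]])

```text
t: 1.75
eef_pos: [0.4282, 0.1989, 0.2982]
tcp_rot: [[-0.201, 0.969, 0.141], [0.923, 0.139, 0.358], [0.328, 0.202, -0.923]]
contact_force: [1.4, 0.5, 1.3]
width: 0.0942
grasp_force: 0.0
```

Call:
carry_out(plan=[[[-0.52,0.22,-0.05,-0.26,0.13,0.74],[-0.52,0.22,-0.05,-0.26,0.13,0.74],[-0.52,0.22,-0.05,-0.26,0.13,0.74],[-0.52,0.22,-0.05,-0.26,0.13,0.74],[-0.52,0.22,-0.05,-0.26,0.13,0.74],[-0.52,0.22,-0.05,-0.26,0.13,0.74],[-0.52,0.22,-0.05,-0.26,0.13,0.74],[-0.52,0.22,-0.05,-0.26,0.13,0.74],[-0.52,0.22,-0.05,-0.26,0.13,0.74],[-0.52,0.22,-0.05,-0.26,0.13,0.74],[-0.52,0.22,-0.05,-0.26,0.13,0.74],[-0.52,0.22,-0.05,-0.26,0.13,0.74],[-0.52,0.22,-0.05,-0.26,0.13,0.74],[-0.52,0.22,-0.05,-0.26,0.13,0.74],[-0.52,0.22,-0.05,-0.26,0.13,0.74],[-0.52,0.22,-0.05,-0.26,0.13,0.74],[0,0,0,0,0,0],[0,0,0,0,0,0]]], grip=0.15, force=8)

```text
t: 3.55
eef_pos: [0.4754, -0.2058, 0.1559]
tcp_rot: [[0.633, 0.591, 0.499], [0.466, -0.806, 0.363], [0.618, 0.003, -0.786]]
contact_force: [0.2, 0.5, 0.4]
width: 0.0401
grasp_force: 0.0
```

Run:
```python
from plan import *
d=grab('wrist','w1.png')
im=cv2.imread('pics/w1.png')
st=ctrl.state();print(np.round(st['joint_pos'],2),st['width'])
pr={'tabend':(38.5,0,-55),'TL':(9,-60,80),'TR':(9,60,80),'BL':(9,-60,-80),'BR':(9,60,-80)}
for k,q in pr.items():
    u=proj(d,C+RC@np.array(q)*mm);print(k,u.round(1));cv2.circle(im,tuple(int(x) for x in u.round()),2,(0,0,255),1)
cv2.imwrite('pics/w1m.png',im)
```

```text
[ 0.05  0.38  0.82  2.16 -1.17  1.06  0.69] 0.0400377628757554
tabend [280.8 244. ]
TL [184.9  51.9]
TR [376.2  52.1]
BL [213.8 242.8]
BR [347.8 242.7]
```

View pics/w1m.png

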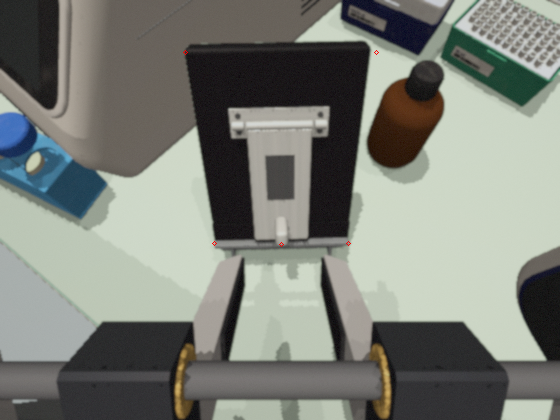

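Wrist view: the chart is centred, with its bottom corners at (214,241) and (350,239) and the tab end near (281,239). That is within 1–2 mm of the prediction, so I'll close in on the tab.

Run:
```python
from plan import *
d=dict(np.load('pics/w1.npz'))
for q in [(-9,-60,80),(-9,60,80),(38.5,0,-48),(38.5,0,-62)]: print(proj(d,C+RC@np.array(q)*mm).round(1))
p,R=tabpose(0,back=.0);q=rows(p,R,8,nd=3)
st=(p,R)
n=12
for k in range(n):
    if k in(0,6,11): print(k)
    a=tabpose(.7*(k+1)/n); 
p2,R2=tabpose(.70);rows(p2,R2,14,st,nd=3)
```

```text
[190.5  44.9]
[370.7  45.1]
[280.8 237.3]
[280.8 250.5]
row x 8 [-0.04, -0.003, 0.276, 0.004, -0.004, 0.003] mid [0.492, -0.193, 0.12] [0.509, -0.18, 0.084] end [0.52, -0.171, 0.059] err mm [-0.1, -0.0, 0.1]
0
6
11
row x 14 [-0.022, 0.0, -0.086, 0.0, -0.573, -0.0] mid [0.507, -0.181, 0.075] [0.498, -0.188, 0.093] end [0.493, -0.191, 0.11] err mm [-0.0, -0.0, 0.2]
```

Call:
carry_out(plan=[[[-0.035,-0.003,0.276,0,0,0],[-0.035,-0.003,0.276,0,0,0],[-0.035,-0.003,0.276,0,0,0],[-0.035,-0.003,0.276,0,0,0],[-0.035,-0.003,0.276,0,0,0],[-0.035,-0.003,0.276,0,0,0],[-0.035,-0.003,0.276,0,0,0],[-0.035,-0.003,0.276,0,0,0],[0,0,0,0,0,0]]])

```text
t: 4.5
eef_pos: [0.5218, -0.1694, 0.0604]
tcp_rot: [[0.631, 0.594, 0.499], [0.468, -0.805, 0.366], [0.619, 0.003, -0.786]]
contact_force: [-0.6, 0.4, -0.3]
width: 0.04
grasp_force: 0.0
```

Call:
carry_out(plan=[[[0,0,0,0,0,0],[0,0,0,0,0,0],[0,0,0,0,0,0],[0,0,0,0,0,0],[0,0,0,0,0,0],[0,0,0,0,0,0]]], grip=1, force=8)

```text
t: 5.1
eef_pos: [0.5215, -0.1709, 0.0609]
tcp_rot: [[0.632, 0.592, 0.5], [0.467, -0.806, 0.364], [0.618, 0.004, -0.786]]
contact_force: [0.9, -0.2, 2.2]
width: 0.0103
grasp_force: 8.0
```

Run:
```python
from plan import *
d=grab('wrist','w2.png');st=ctrl.state();print(np.round(st['joint_pos'],2))
cv2.imwrite('pics/w2c.png',cv2.imread('pics/w2.png')[0:420,100:460])
```

```text
[ 0.7   0.48 -0.09  2.15 -1.19  0.64  0.72]
```

View pics/w2c.png

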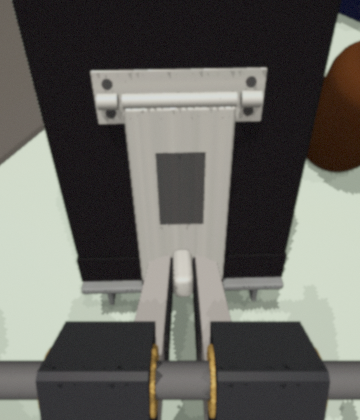

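The tab is gripped at 10.3 mm (pads either side of the fin, at about (183,270) in the crop). Now I'll pull it round its arc.

Call:
carry_out(plan=[[[-0.022,0,-0.086,0,-0.573,0],[-0.022,0,-0.086,0,-0.573,0],[-0.022,0,-0.086,0,-0.573,0],[-0.022,0,-0.086,0,-0.573,0],[-0.022,0,-0.086,0,-0.573,0],[-0.022,0,-0.086,0,-0.573,0]]])

```text
t: 5.75
eef_pos: [0.5058, -0.1822, 0.0794]
tcp_rot: [[0.753, 0.591, 0.289], [0.554, -0.806, 0.208], [0.356, 0.003, -0.934]]
contact_force: [1.2, 1.4, -1.7]
width: 0.0099
grasp_force: 8.0
```

Call:
carry_out(plan=[[[-0.022,0,-0.086,0,-0.573,0],[-0.022,0,-0.086,0,-0.573,0],[-0.022,0,-0.086,0,-0.573,0],[-0.022,0,-0.086,0,-0.573,0],[-0.022,0,-0.086,0,-0.573,0],[-0.022,0,-0.086,0,-0.573,0],[-0.022,0,-0.086,0,-0.573,0],[0,0,0,0,0,0]]])

```text
t: 6.55
eef_pos: [0.495, -0.1901, 0.107]
tcp_rot: [[0.805, 0.593, 0.014], [0.593, -0.805, 0.005], [0.014, 0.004, -1.0]]
contact_force: [-1.6, -2.3, 0.2]
width: 0.01
grasp_force: 8.0
```

Run:
```python
from plan import *
st=ctrl.state();print(np.round(st['joint_pos'],2),st['contact_force'])
for th in(.55,.6,.65,.7): print(th,tabpose(th)[0].round(4))
d=grab('scene','s2.png')
for th in(.6,.66):
    L=legR(th);H=C+RC@np.array([13,0,30])*mm
    print(th,[proj(d,H+L@np.array([0,y,-107])*mm).round(1).tolist() for y in(-23,23)])
print([proj(d,C+RC@np.array([9,y,z])*mm).round(1).tolist() for y in(-60,60) for z in (80,-80)])
im=cv2.imread('pics/s2.png')[180:310,290:420];cv2.imwrite('pics/s2c.png',cv2.resize(im,None,fx=4,fy=4,interpolation=cv2.INTER_CUBIC))
```

```text
[ 0.02  0.38  0.36  1.96 -0.19  0.82 -0.45] [-1.61190172 -2.30732463  0.24962288]
0.55 [ 0.4962 -0.189   0.0972]
0.6 [ 0.4949 -0.1899  0.1014]
0.65 [ 0.4938 -0.1907  0.1056]
0.7 [ 0.4929 -0.1914  0.1098]
0.6 [[330.5, 267.0], [352.7, 270.1]]
0.66 [[330.3, 265.3], [352.6, 268.4]]
[[326.7, 201.0], [318.1, 273.4], [381.5, 206.8], [373.0, 281.3]]
```

View pics/s2c.png

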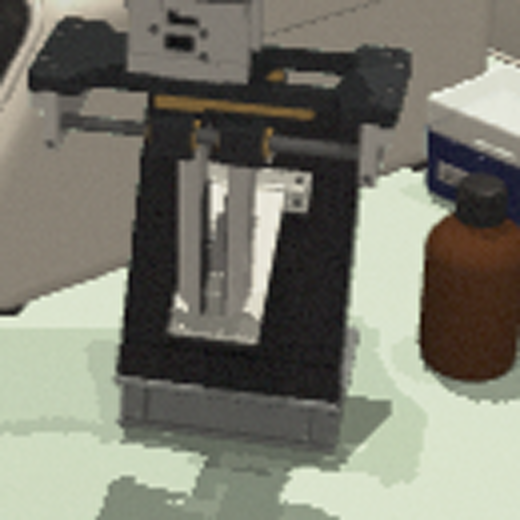

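Leg foot edge at about (331,264)–(355,266), which matches the ~0.66 rad prediction, and the chart is still seated. I'll nudge once more to feel the stop.

Call:
carry_out(plan=[[[-0.022,0,-0.086,0,-0.573,0],[0,0,0,0,0,0],[0,0,0,0,0,0]]])

```text
t: 6.9
eef_pos: [0.4936, -0.1911, 0.1108]
tcp_rot: [[0.806, 0.592, -0.025], [0.591, -0.806, -0.022], [-0.033, 0.003, -0.999]]
contact_force: [1.4, -2.1, -4.8]
width: 0.0097
grasp_force: 8.0
```

Call:
carry_out(plan=[[[0,0,0,0,0,0],[0,0,0,0,0,0],[0,0,0,0,0,0],[0,0,-0.2,0,0,0],[0,0,-0.6,0,0,0],[0,0,-0.7,0,0,0],[0,0,-0.7,0,0,0],[0,0,-0.7,0,0,0],[0,0,0,0,0,0]]], grip=0.15)

```text
t: 7.8
eef_pos: [0.4992, -0.1881, 0.2611]
tcp_rot: [[0.806, 0.592, -0.019], [0.591, -0.806, -0.024], [-0.029, 0.008, -1.0]]
contact_force: [0.4, -0.1, 0.8]
width: 0.0398
grasp_force: 0.0
```

```bash
cat >> plan.py <<'E'
def graspR(R,t=np.radians(20)): return tool(-np.cos(t)*R[:,2]-np.sin(t)*R[:,1],R[:,0])
def grasp(back=0,c=None,R=None,yz=(-6.5,52)):
    c=C if c is None else c;R=RC if R is None else R
    G=graspR(R);return c+R@np.array([0,*yz])*mm-G[:,2]*back,G
E
python3 - <<'E'
from plan import *
st=ctrl.state();print(np.round(st['joint_pos'],2),np.round(st['eef_pos'],3))
p,G=grasp(.08);print(p,G.round(2).tolist())
q=rows(p,G,20)
rows(grasp(0)[0],G,6,(p,G))
E
```

```text
[-0.07  0.22  0.41  1.78 -0.06  1.17 -0.58] [ 0.499 -0.188  0.261]
[ 0.62270552 -0.12181075  0.20851523] [[0.42, -0.7, -0.58], [-0.86, -0.51, -0.0], [-0.3, 0.5, -0.81]]
row x 20 [0.14, -0.1, -0.0, -0.06, -0.38, 0.92] mid [0.53, -0.138, 0.254] [0.58, -0.114, 0.233] end [0.624, -0.121, 0.208] err mm [1.7, 1.0, -0.9]
row x 6 [0.0, -0.0, 0.27, 0.0, 0.0, 0.0] mid [0.599, -0.122, 0.176] [0.583, -0.122, 0.154] end [0.576, -0.122, 0.143] err mm [-0.6, -0.0, -0.8]
```

```bash
sed -i 's/t=np.radians(20)/t=np.radians(30)/; s/yz=(-6.5,52)/yz=(-9,53)/' plan.py
python3 - <<'E'
from plan import *
p,G=grasp(.08);print(p,G.round(2).tolist())
q=rows(p,G,20)
rows(grasp(0)[0],G,6,(p,G))
E
```

```text
[ 0.62674111 -0.13142778  0.20427745] [[0.31, -0.7, -0.65], [-0.85, -0.51, 0.15], [-0.43, 0.5, -0.75]]
row x 20 [0.15, -0.09, -0.01, 0.02, -0.46, 0.93] mid [0.535, -0.14, 0.256] [0.588, -0.12, 0.235] end [0.631, -0.131, 0.207] err mm [3.9, 0.6, 2.8]
row x 6 [-0.0, 0.0, 0.27, 0.0, 0.0, 0.0] mid [0.601, -0.126, 0.174] [0.583, -0.122, 0.154] end [0.574, -0.12, 0.144] err mm [-0.6, 0.1, -0.7]
```

Call:
carry_out(plan=[[[0.15,-0.09,-0.01,0.02,-0.46,0.93],[0.15,-0.09,-0.01,0.02,-0.46,0.93],[0.15,-0.09,-0.01,0.02,-0.46,0.93],[0.15,-0.09,-0.01,0.02,-0.46,0.93],[0.15,-0.09,-0.01,0.02,-0.46,0.93],[0.15,-0.09,-0.01,0.02,-0.46,0.93],[0.15,-0.09,-0.01,0.02,-0.46,0.93],[0.15,-0.09,-0.01,0.02,-0.46,0.93],[0.15,-0.09,-0.01,0.02,-0.46,0.93],[0.15,-0.09,-0.01,0.02,-0.46,0.93],[0.15,-0.09,-0.01,0.02,-0.46,0.93],[0.15,-0.09,-0.01,0.02,-0.46,0.93],[0.15,-0.09,-0.01,0.02,-0.46,0.93],[0.15,-0.09,-0.01,0.02,-0.46,0.93]]], grip=-0.1)

```text
t: 9.2
eef_pos: [0.5865, -0.1191, 0.2294]
tcp_rot: [[0.73, -0.431, -0.53], [-0.52, -0.854, -0.022], [-0.443, 0.292, -0.848]]
contact_force: [-1.1, 1.0, -0.1]
width: 0.0514
grasp_force: 0.0
```

Run:
```python
from plan import *
st=ctrl.state();print(np.round(st['joint_pos'],2),st['width'])
p,G=grasp(.08);q=rows(p,G,8)
```

```text
[-0.2   0.77  0.56  1.21 -0.19  1.78 -1.77] 0.05139756515293113
row x 8 [0.11, -0.06, -0.01, 0.02, -0.33, 0.7] mid [0.603, -0.121, 0.22] [0.618, -0.127, 0.211] end [0.627, -0.132, 0.204] err mm [0.3, -0.5, -0.6]
```

Call:
carry_out(plan=[[[0.11,-0.06,-0.01,0.02,-0.33,0.7],[0.11,-0.06,-0.01,0.02,-0.33,0.7],[0.11,-0.06,-0.01,0.02,-0.33,0.7],[0.11,-0.06,-0.01,0.02,-0.33,0.7],[0.11,-0.06,-0.01,0.02,-0.33,0.7],[0.11,-0.06,-0.01,0.02,-0.33,0.7],[0.11,-0.06,-0.01,0.02,-0.33,0.7],[0.11,-0.06,-0.01,0.02,-0.33,0.7],[0,0,0,0,0,0]]])

```text
t: 10.1
eef_pos: [0.6217, -0.1304, 0.2008]
tcp_rot: [[0.339, -0.685, -0.645], [-0.829, -0.542, 0.139], [-0.445, 0.487, -0.751]]
contact_force: [-0.5, -0.4, -0.1]
width: 0.0519
grasp_force: 0.0
```

Run:
```python
from plan import *
st=ctrl.state();print(np.round(st['joint_pos'],2),st['width'])
q=rows(*grasp(0),10,nd=3)
d=grab('wrist','w3.png');im=cv2.imread('pics/w3.png')
for q in [(-9,-60,80),(-9,60,80),(9,-60,80),(9,60,80)]: 
    u=proj(d,C+RC@np.array(q)*mm);print(u.round(1));cv2.circle(im,tuple(int(x) for x in u.round()),3,(0,0,255),1)
cv2.imwrite('pics/w3m.png',im)
```

```text
[ 0.06  0.95  0.25  0.93 -0.17  2.   -2.34] 0.051907258676784813
row x 10 [0.001, -0.003, 0.148, 0.003, -0.008, 0.039] mid [0.603, -0.126, 0.178] [0.589, -0.123, 0.161] end [0.575, -0.119, 0.144] err mm [0.0, 0.3, 0.0]
[267.6 298.1]
[268.1 176.7]
[291.  298.8]
[301.6 177.8]
```

View pics/w3m.png

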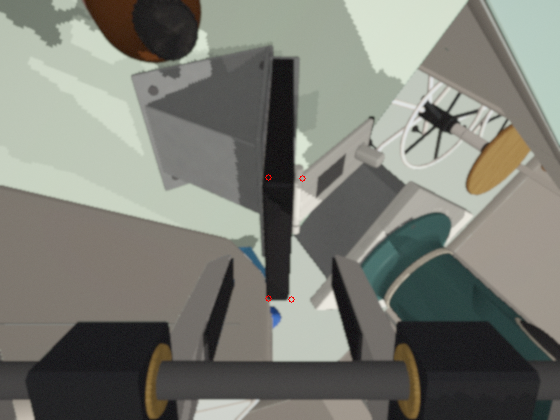

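The wrist view shows the chart's top edge band from (278,298) to (280,183), lying between the fingers and close to the prediction. I'll measure the band edges exactly.

Run:
```python
from plan import *
d=dict(np.load('pics/w3.npz'));g=cv2.cvtColor(d['frame'],cv2.COLOR_RGB2GRAY)
for v in (195,215,235,255,270,285,294):
    row=g[v-1:v+2].mean(0); m=np.where(row[245:320]<45)[0]+245
    y=np.interp(v,[177,298.5],[60,-60])
    pl=[proj(d,C+RC@np.array([x,y,80])*mm)[0].round(1) for x in(-9,9)]
    print(v,m.min(),m.max(),'pred',pl)
print(g[240,250:310].tolist())
p,R=grasp(0);st=ctrl.state();print((R.T@(np.array(st['eef_pos'])-p)*1e3).round(1), np.degrees(Ro.from_matrix(R.T@np.array(st['tcp_rot'])).as_rotvec()).round(1))
```

```text
195 263 291 pred [np.float64(268.0), np.float64(299.5)]
215 264 290 pred [np.float64(267.9), np.float64(297.4)]
235 265 289 pred [np.float64(267.8), np.float64(295.6)]
255 266 288 pred [np.float64(267.8), np.float64(293.9)]
270 266 288 pred [np.float64(267.7), np.float64(292.8)]
285 267 287 pred [np.float64(267.7), np.float64(291.8)]
294 267 286 pred [np.float64(267.7), np.float64(291.3)]
[123, 122, 123, 123, 122, 124, 130, 149, 171, 176, 158, 120, 92, 74, 49, 30, 30, 39, 36, 35, 38, 30, 35, 36, 36, 37, 40, 37, 38, 40, 35, 36, 41, 32, 38, 38, 37, 39, 35, 43, 78, 139, 182, 196, 197, 195, 181, 149, 114, 93, 93, 89, 91, 91, 90, 89, 91, 88, 89, 90]
[ -0.7   1.9 -74.5] [-0.1  0.5 -1.9]
```

Call:
carry_out(plan=[[[0,-0.014,0.13,0,0,0],[0,-0.014,0.13,0,0,0],[0,-0.014,0.13,0,0,0],[0,-0.014,0.13,0,0,0],[0,-0.014,0.13,0,0,0],[0,0,0,0,0,0]]])

```text
t: 10.75
eef_pos: [0.6028, -0.124, 0.1749]
tcp_rot: [[0.34, -0.684, -0.645], [-0.83, -0.541, 0.136], [-0.442, 0.489, -0.752]]
contact_force: [-0.5, 0.0, 0.2]
width: 0.0518
grasp_force: 0.0
```

Run:
```python
from plan import *
d=grab('wrist','w4.png');g=cv2.cvtColor(d['frame'],cv2.COLOR_RGB2GRAY)
st=ctrl.state();T=np.array(st['tcp_rot']);P=np.array(st['eef_pos'])
for y in (-60,-40,-20,0,20,40):
    pl=[proj(d,C+RC@np.array([x,y,80])*mm) for x in(-9,9)];v=int(round(pl[0][1]))
    if v>415: continue
    row=g[v-1:v+2].mean(0); m=np.where(row[230:330]<45)[0]+230
    print(y,v,m.min(),m.max(),'pred',pl[0][0].round(1),pl[1][0].round(1))
# pads projected at TCP: centre and +-26mm
for z in (0,.01,.02): print([proj(d,P+T@np.array([0,y,z])).round(1).tolist() for y in(-.026,0,.026)])
p,R=grasp(0);print((R.T@(P-p)*1e3).round(1), np.degrees(Ro.from_matrix(R.T@T).as_rotvec()).round(1),np.round(st['joint_pos'],2))
```

```text
-60 321 272 279 pred 270.4 296.7
-40 306 269 293 pred 270.6 298.5
-20 288 230 294 pred 270.9 300.5
0 268 230 295 pred 271.1 302.8
20 246 267 297 pred 271.4 305.4
40 219 267 299 pred 271.8 308.4
[[235.2, 271.1], [284.5, 271.1], [333.7, 271.1]]
[[237.4, 263.6], [284.4, 263.6], [331.3, 263.6]]
[[239.5, 256.8], [284.3, 256.8], [329.1, 256.8]]
[ -0.9  -1.7 -42. ] [-0.2  0.6 -1.8] [ 0.04  0.93  0.26  1.03 -0.17  1.92 -2.33]
```

View pics/w4.png

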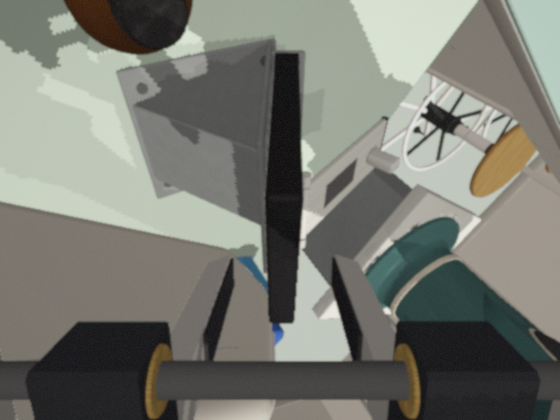

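The chart band is now at u≈281.5 and the finger centre at 284, so it's about 1.6 mm off. I'll correct that while going in.

Call:
carry_out(plan=[[[0.002,-0.004,0.12,0,0,0],[0.002,-0.004,0.12,0,0,0],[0.002,-0.004,0.12,0,0,0],[0.002,-0.004,0.12,0,0,0],[0.002,-0.004,0.12,0,0,0],[0.002,-0.004,0.12,0,0,0],[0.002,-0.004,0.12,0,0,0],[0,0,0,0,0,0]]])

```text
t: 11.6
eef_pos: [0.5769, -0.1182, 0.1423]
tcp_rot: [[0.34, -0.684, -0.645], [-0.83, -0.541, 0.136], [-0.442, 0.489, -0.752]]
contact_force: [-0.4, 0.1, -0.4]
width: 0.0517
grasp_force: 0.0
```

Call:
carry_out(plan=[[[0,0,0,0,0,0],[0,0,0,0,0,0],[0,0,0,0,0,0],[0,0,0,0,0,0],[0,0,0,0,0,0],[0,0,0,0,0,0],[0,0,0,0,0,0]]], grip=1, force=6)

```text
t: 12.3
eef_pos: [0.5769, -0.1192, 0.1434]
tcp_rot: [[0.339, -0.684, -0.645], [-0.831, -0.54, 0.135], [-0.441, 0.491, -0.752]]
contact_force: [-5.6, -2.4, 4.5]
width: 0.0179
grasp_force: 6.0
```

Run:
```python
from plan import *
st=ctrl.state();T=np.array(st['tcp_rot']);P=np.array(st['eef_pos'])
p,R=grasp(0);print((R.T@(P-p)*1e3).round(1), np.degrees(Ro.from_matrix(R.T@T).as_rotvec()).round(1),np.round(st['joint_pos'],2),np.round(st['ft_torque'],2))
Z=RC[:,2];print('lift dir in tool',(T.T@Z).round(3), 'tool y·z', T[2,1])
```

```text
[ 0.4 -1.9 -0.4] [-0.3  0.6 -1.8] [ 0.03  0.9   0.26  1.16 -0.17  1.83 -2.33] [-0.44  1.53  0.54]
lift dir in tool [-0.491 -0.011 -0.871] tool y·z 0.49050281642976096
```

Call:
carry_out(plan=[[[0,0.01,0,0,0,0],[0,0.01,0,0,0,0],[0,0,0,0,0,0]]])

```text
t: 12.6
eef_pos: [0.5768, -0.1192, 0.1434]
tcp_rot: [[0.34, -0.685, -0.644], [-0.831, -0.54, 0.136], [-0.441, 0.489, -0.753]]
contact_force: [-0.7, -1.8, 2.0]
width: 0.0185
grasp_force: 6.0
```

Call:
carry_out(plan=[[[0,0,0,0,0,0],[0,0,0,0,0,0],[-0.039,-0.001,-0.07,0,0,0],[-0.039,-0.001,-0.07,0,0,0]]], force=15)

```text
t: 13.0
eef_pos: [0.5795, -0.1171, 0.1497]
tcp_rot: [[0.339, -0.684, -0.645], [-0.831, -0.54, 0.135], [-0.441, 0.49, -0.752]]
contact_force: [-5.9, -4.7, -4.5]
width: 0.0183
grasp_force: 15.0
```

Call:
carry_out(plan=[[[-0.039,-0.001,-0.07,0,0,0],[-0.039,-0.001,-0.07,0,0,0],[-0.039,-0.001,-0.07,0,0,0]]])

```text
t: 13.3
eef_pos: [0.5845, -0.1136, 0.1601]
tcp_rot: [[0.339, -0.684, -0.645], [-0.831, -0.54, 0.135], [-0.441, 0.49, -0.752]]
contact_force: [-5.9, -4.4, -3.9]
width: 0.0178
grasp_force: 15.0
```

Call:
carry_out(plan=[[[-0.039,0.012,-0.07,0,0,0],[-0.039,0.008,-0.07,0,0,0],[-0.039,-0.001,-0.07,0,0,0]]])

```text
t: 13.6
eef_pos: [0.5892, -0.11, 0.1717]
tcp_rot: [[0.341, -0.685, -0.644], [-0.83, -0.541, 0.136], [-0.441, 0.489, -0.753]]
contact_force: [-0.9, -1.0, -3.1]
width: 0.0182
grasp_force: 15.0
```

```bash
cat >> plan.py <<'E'
S=np.array([.4825,.4214,.005]);by=.276
def placeR(l=np.radians(20),yw=by):
    Rz=Ro.from_rotvec([0,0,yw]).as_matrix()
    return Rz@np.array([[np.cos(l),0,np.sin(l)],[0,1,0],[-np.sin(l),0,np.cos(l)]])
GR=graspR(np.eye(3))
def placep(dz=0,h=53):
    Rp=placeR();Ct=S-Rp@np.array([44,0,-67.3])*mm
    p,G=grasp(c=Ct,R=Rp,yz=(-9,h));return p+[0,0,dz],G
E
python3 - <<'E'
from plan import *
st=ctrl.state();R0=np.array(st['tcp_rot']);P=np.array(st['eef_pos'])
p,G=placep(.13);print('place',placep()[0],p)
w=Ro.from_matrix(R0.T@G).as_rotvec();print(np.degrees(w))
for f in np.linspace(0,1,11):
    R=R0@Ro.from_rotvec(f*w).as_matrix();Rc=R@GR.T
    print(f.round(1),'lean',np.degrees(np.arccos(Rc[2,2])).round(0),'toolz',R[:,2].round(2),'tooly',R[:,1].round(2))
E
```

```text
place [0.48475876 0.41268572 0.13309391] [0.48475876 0.41268572 0.26309391]
[ -68.34822038   12.9213895  -143.67414807]
0.0 lean 29.0 toolz [-0.64  0.14 -0.75] tooly [-0.68 -0.54  0.49]
0.1 lean 28.0 toolz [-0.71  0.04 -0.71] tooly [-0.5  -0.74  0.45]
0.2 lean 26.0 toolz [-0.74 -0.07 -0.67] tooly [-0.27 -0.88  0.39]
0.3 lean 24.0 toolz [-0.74 -0.19 -0.64] tooly [-0.02 -0.95  0.3 ]
0.4 lean 23.0 toolz [-0.71 -0.3  -0.63] tooly [ 0.24 -0.95  0.19]
0.5 lean 21.0 toolz [-0.66 -0.41 -0.63] tooly [ 0.48 -0.88  0.07]
0.6 lean 20.0 toolz [-0.57 -0.5  -0.65] tooly [ 0.68 -0.73 -0.04]
0.7 lean 19.0 toolz [-0.48 -0.56 -0.68] tooly [ 0.84 -0.53 -0.15]
0.8 lean 19.0 toolz [-0.37 -0.59 -0.72] tooly [ 0.93 -0.28 -0.24]
0.9 lean 19.0 toolz [-0.25 -0.59 -0.76] tooly [ 0.95 -0.01 -0.31]
1.0 lean 20.0 toolz [-0.15 -0.56 -0.81] tooly [ 0.9   0.26 -0.34]
```

```bash
cat > segs.py <<'E'
from plan import *
def upright(xaz,l):  # chart X azimuth, lean back l (top towards X if >0)
    return placeR(l,xaz)
W=[(np.array([.575,-.12,.40]),upright(yaw+np.pi,-np.radians(18))@GR,11),
(np.array([.50,.12,.43]),upright(np.radians(-63),0)@GR,18),
(placep(.22)[0],placep()[1],19)]
E
python3 - <<'E'
from segs import *
q=None
for p,G,n in W: q=rows(p,G,n,q)
E
```

```text
row x 11 [-0.19, 0.2, -0.32, 0.19, -0.01, -0.07] mid [0.588, -0.11, 0.256] [0.583, -0.113, 0.34] end [0.575, -0.118, 0.403] err mm [0.2, 1.8, 3.1]
row x 18 [-0.18, -0.25, 0.03, -0.3, 0.14, -0.85] mid [0.588, -0.012, 0.403] [0.554, 0.073, 0.414] end [0.499, 0.124, 0.428] err mm [-1.2, 4.2, -1.6]
row x 19 [0.3, -0.15, -0.07, -0.26, -0.14, -0.8] mid [0.544, 0.229, 0.396] [0.534, 0.328, 0.372] end [0.482, 0.414, 0.357] err mm [-2.7, 1.4, 3.6]
```

Call:
carry_out(plan=[[[-0.19,0.2,-0.32,0,0,0],[-0.19,0.2,-0.32,0.19,-0.01,-0.07],[-0.19,0.2,-0.32,0.19,-0.01,-0.07],[-0.19,0.2,-0.32,0.19,-0.01,-0.07],[-0.19,0.2,-0.32,0.19,-0.01,-0.07],[-0.19,0.2,-0.32,0.19,-0.01,-0.07],[-0.19,0.2,-0.32,0.19,-0.01,-0.07],[-0.19,0.2,-0.32,0.19,-0.01,-0.07],[-0.19,0.2,-0.32,0.19,-0.01,-0.07],[-0.19,0.2,-0.32,0.19,-0.01,-0.07],[-0.19,0.2,-0.32,0.19,-0.01,-0.07],[0,0,0,0,0,0]]], force=35)

```text
t: 14.8
eef_pos: [0.5558, -0.109, 0.3716]
tcp_rot: [[0.394, -0.778, -0.489], [-0.803, -0.55, 0.229], [-0.448, 0.302, -0.842]]
contact_force: [0.8, -0.2, -2.7]
width: 0.0177
grasp_force: 35.0
```

Run:
```python
from segs import *
st=ctrl.state();print(np.round(st['joint_pos'],2))
q=None
for p,G,n in W[1:]: q=rows(p,G,n,q)
```

```text
[ 0.32  0.59 -0.19  1.1  -0.07  2.   -2.48]
row x 18 [-0.18, -0.23, -0.02, -0.3, 0.12, -0.87] mid [0.574, -0.011, 0.387] [0.546, 0.069, 0.41] end [0.498, 0.117, 0.435] err mm [-2.3, -3.4, 5.2]
row x 19 [0.31, -0.14, -0.07, -0.26, -0.14, -0.79] mid [0.545, 0.222, 0.401] [0.539, 0.321, 0.375] end [0.489, 0.41, 0.356] err mm [3.8, -2.9, 3.3]
```

Run:
```python
from segs import *
for a in (-12,12):
    M=upright(np.radians(-63),0)@Ro.from_rotvec([np.radians(a),0,0]).as_matrix()@GR
    print(a,M[:,2].round(2))
    if M[2,2]<-.9:
        q=rows(np.array([.50,.12,.395]),M,18)
        rows(placep(.18)[0],placep()[1],19,q)
```

```text
-12 [-0.6  -0.3  -0.74]
12 [-0.28 -0.14 -0.95]
row x 18 [-0.16, -0.24, 0.01, -0.2, 0.23, -0.9] mid [0.574, -0.011, 0.374] [0.545, 0.069, 0.384] end [0.495, 0.118, 0.395] err mm [-5.4, -1.5, -0.0]
row x 19 [0.32, -0.14, -0.03, -0.17, -0.26, -0.82] mid [0.545, 0.225, 0.366] [0.539, 0.325, 0.337] end [0.486, 0.411, 0.309] err mm [1.6, -2.1, -4.0]
```

Call:
carry_out(plan=[[[-0.16,-0.24,0.01,-0.2,0.23,-0.9],[-0.16,-0.24,0.01,-0.2,0.23,-0.9],[-0.16,-0.24,0.01,-0.2,0.23,-0.9],[-0.16,-0.24,0.01,-0.2,0.23,-0.9],[-0.16,-0.24,0.01,-0.2,0.23,-0.9],[-0.16,-0.24,0.01,-0.2,0.23,-0.9]]], force=45)

```text
t: 15.4
eef_pos: [0.5749, -0.0238, 0.369]
tcp_rot: [[0.749, -0.445, -0.491], [-0.474, -0.878, 0.073], [-0.464, 0.178, -0.868]]
contact_force: [0.2, -0.6, -2.6]
width: 0.0178
grasp_force: 45.0
```

Run:
```python
from segs import *
st=ctrl.state();print(np.round(st['joint_pos'],2))
M=upright(np.radians(-63),0)@Ro.from_rotvec([np.radians(12),0,0]).as_matrix()@GR
q=rows(np.array([.50,.12,.395]),M,14)
```

```text
[ 0.17  0.59 -0.26  1.1   0.03  1.98 -2.16]
row x 14 [-0.13, -0.21, -0.0, -0.18, 0.2, -0.76] mid [0.566, 0.037, 0.376] [0.536, 0.09, 0.386] end [0.5, 0.123, 0.394] err mm [0.5, 2.5, -1.0]
```

Call:
carry_out(plan=[[[-0.13,-0.21,0,-0.18,0.2,-0.76],[-0.13,-0.21,0,-0.18,0.2,-0.76],[-0.13,-0.21,0,-0.18,0.2,-0.76],[-0.13,-0.21,0,-0.18,0.2,-0.76],[-0.13,-0.21,0,-0.18,0.2,-0.76],[-0.13,-0.21,0,-0.18,0.2,-0.76],[-0.13,-0.21,0,-0.18,0.2,-0.76],[-0.13,-0.21,0,-0.18,0.2,-0.76],[-0.13,-0.21,0,-0.18,0.2,-0.76],[-0.13,-0.21,0,-0.18,0.2,-0.76],[-0.13,-0.21,0,-0.18,0.2,-0.76],[-0.13,-0.21,0,-0.18,0.2,-0.76],[-0.13,-0.21,0,-0.18,0.2,-0.76],[-0.13,-0.21,0,-0.18,0.2,-0.76]]])

```text
t: 16.8
eef_pos: [0.5004, 0.1224, 0.3941]
tcp_rot: [[0.847, 0.454, -0.278], [0.43, -0.891, -0.145], [-0.313, 0.003, -0.95]]
contact_force: [0.3, 0.3, -3.5]
width: 0.0175
grasp_force: 45.0
```

Run:
```python
from segs import *
st=ctrl.state();print(np.round(st['joint_pos'],2))
rows(placep(.16)[0],placep()[1],20)
```

```text
[ 0.05  0.34 -0.52  1.37  0.18  1.79 -1.56]
row x 20 [0.31, -0.14, -0.01, -0.17, -0.23, -0.79] mid [0.548, 0.224, 0.359] [0.536, 0.335, 0.319] end [0.482, 0.414, 0.288] err mm [-3.3, 1.3, -4.7]
```

Call:
carry_out(plan=[[[0.31,-0.14,-0.12,-0.17,-0.23,-0.79],[0.31,-0.14,-0.12,-0.17,-0.23,-0.79],[0.31,-0.14,-0.12,-0.17,-0.23,-0.79],[0.31,-0.14,-0.12,-0.17,-0.23,-0.79],[0.31,-0.14,-0.12,-0.17,-0.23,-0.79],[0.31,-0.14,-0.12,-0.17,-0.23,-0.79],[0.31,-0.14,-0.05,-0.17,-0.23,-0.79],[0.31,-0.14,-0.01,-0.17,-0.23,-0.79],[0.31,-0.14,-0.01,-0.17,-0.23,-0.79],[0.31,-0.14,-0.01,-0.17,-0.23,-0.79],[0.31,-0.14,-0.01,-0.17,-0.23,-0.79],[0.31,-0.14,-0.01,-0.17,-0.23,-0.79]]])

```text
t: 18.0
eef_pos: [0.557, 0.3118, 0.363]
tcp_rot: [[0.154, 0.949, -0.274], [0.867, -0.263, -0.423], [-0.473, -0.172, -0.864]]
contact_force: [0.5, 1.1, -4.0]
width: 0.0176
grasp_force: 45.0
```

Run:
```python
from segs import *
st=ctrl.state();print(np.round(st['joint_pos'],2))
rows(placep(.12)[0],placep()[1],12)
```

```text
[-0.72  0.7   0.15  0.93  0.12  2.   -0.78]
row x 12 [0.25, -0.08, 0.1, -0.1, -0.16, -0.52] mid [0.535, 0.359, 0.316] [0.508, 0.391, 0.279] end [0.482, 0.411, 0.253] err mm [-2.7, -1.2, -0.5]
```

Call:
carry_out(plan=[[[0.25,-0.08,0.1,-0.1,-0.16,-0.52],[0.25,-0.08,0.1,-0.1,-0.16,-0.52],[0.25,-0.08,0.1,-0.1,-0.16,-0.52],[0.25,-0.08,0.1,-0.1,-0.16,-0.52],[0.25,-0.08,0.1,-0.1,-0.16,-0.52],[0.25,-0.08,0.1,-0.1,-0.16,-0.52],[0.25,-0.08,0.1,-0.1,-0.16,-0.52],[0.25,-0.08,0.1,-0.1,-0.16,-0.52],[0.25,-0.08,0.1,-0.1,-0.16,-0.52],[0.25,-0.08,0.1,-0.1,-0.16,-0.52],[0.25,-0.08,0.1,-0.1,-0.16,-0.52],[0.25,-0.08,0.1,-0.1,-0.16,-0.52],[0,0,0,0,0,0]]])

```text
t: 19.3
eef_pos: [0.4806, 0.4125, 0.2516]
tcp_rot: [[-0.404, 0.902, -0.153], [0.784, 0.256, -0.566], [-0.471, -0.348, -0.81]]
contact_force: [-0.3, 0.2, -3.5]
width: 0.0179
grasp_force: 45.0
```

Run:
```python
from segs import *
st=ctrl.state();print(np.round(st['joint_pos'],2))
rows(placep(.04)[0],placep()[1],10)
d=grab('scene','s5.png');e=grab('top','t5.png')
a=cv2.imread('pics/s5.png')[60:300,100:340];b=cv2.imread('pics/t5.png')[130:330,100:260]
# expected corners in current grasp
R=np.array(st['tcp_rot']);Rc=R@GR.T;c=np.array(st['eef_pos'])-Rc@np.array([0,-9,53])*mm
print('lean',np.degrees(np.arccos(Rc[2,2])),'roll',np.degrees(Rc[2,1]))
for q in [(-9,60,80),(-9,-60,80),(-9,60,-80),(-9,-60,-80)]:
    print(q,proj(d,c+Rc@np.array(q)*mm).round(1),proj(e,c+Rc@np.array(q)*mm).round(1))
C2=np.zeros((500,790,3),'uint8');a=cv2.resize(a,None,fx=2,fy=2);b=cv2.resize(b,None,fx=1.9,fy=1.9);C2[:480,:480]=a;C2[:b.shape[0],484:484+b.shape[1]]=b
cv2.imwrite('pics/c5.png',C2)
```

```text
[-0.89  0.77  0.    1.07  0.25  1.87 -0.51]
row x 10 [0.07, 0.06, 0.13, -0.01, 0.0, 0.0] mid [0.482, 0.412, 0.22] [0.483, 0.411, 0.196] end [0.484, 0.411, 0.172] err mm [-0.9, -1.7, -1.1]
lean 20.38034131325963 roll -0.15966184641430467
(-9, 60, 80) [173.6 108.9] [114.5 249.6]
(-9, -60, 80) [203.9 115.4] [166.8 236.1]
(-9, 60, -80) [165.2 165. ] [141.5 272.6]
(-9, -60, -80) [194.6 173.9] [186.9 260.7]
```

View pics/c5.png

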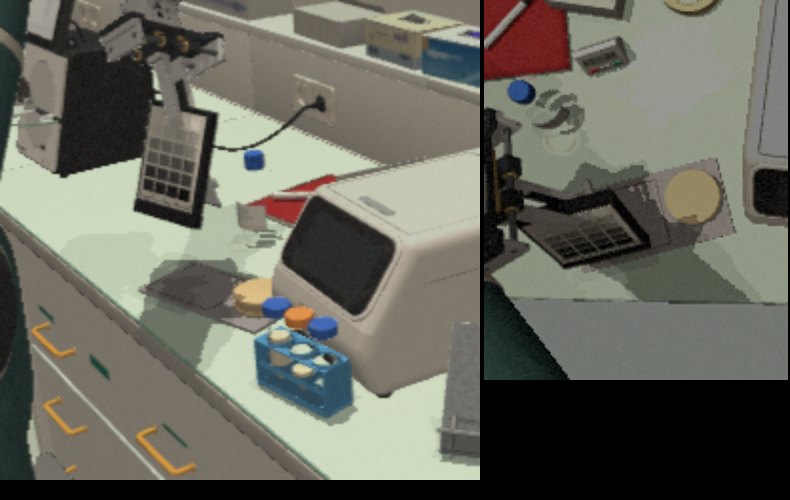

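The scene crop shows the chart held square and face to the robot, leaning back, with its foot corners at (167,165) and (197,173), within about 5 mm of the prediction. I'll lower it.

Call:
carry_out(plan=[[[0.08,0.065,0.13,0,0,0],[0.08,0.065,0.13,0,0,0],[0.08,0.065,0.13,0,0,0],[0.08,0.065,0.13,0,0,0],[0.08,0.065,0.13,0,0,0],[0.08,0.065,0.13,0,0,0],[0.08,0.065,0.13,0,0,0],[0.08,0.065,0.13,0,0,0],[0.08,0.065,0.13,0,0,0],[0.08,0.065,0.13,0,0,0],[0,0,0,0,0,0]]])

```text
t: 20.5
eef_pos: [0.4861, 0.4136, 0.1689]
tcp_rot: [[-0.399, 0.904, -0.154], [0.786, 0.25, -0.565], [-0.473, -0.346, -0.81]]
contact_force: [-0.2, 0.7, -3.6]
width: 0.0175
grasp_force: 45.0
```

Run:
```python
from segs import *
st=ctrl.state();R=np.array(st['tcp_rot']);Rc=R@GR.T
print(np.round(st['joint_pos'],2),'lean',np.degrees(np.arccos(Rc[2,2])),'roll',np.degrees(Rc[2,1]))
rows(placep(.012)[0],placep()[1],8,nd=3)
print('1mm down row',(R.T@[0,0,-.001]/.05).round(3), 'to target',(placep()[0]-st['eef_pos'])*1e3)
```

```text
[-0.88  0.84  0.    1.13  0.25  1.75 -0.54] lean 20.27077304721346 roll -0.2329253252919699
row x 8 [0.028, 0.017, 0.05, -0.01, 0.003, -0.003] mid [0.486, 0.413, 0.16] [0.485, 0.413, 0.151] end [0.485, 0.413, 0.145] err mm [-0.0, 0.2, -0.0]
1mm down row [0.009 0.007 0.016] to target [ -1.31567018  -0.95755321 -35.84446231]
```

Call:
carry_out(plan=[[[0.028,0.018,0.05,0,0,0],[0.028,0.018,0.05,0,0,0],[0.028,0.018,0.05,0,0,0],[0.028,0.018,0.05,0,0,0],[0.028,0.018,0.05,0,0,0],[0.028,0.018,0.05,0,0,0],[0.028,0.018,0.05,0,0,0],[0,0,0,0,0,0]]], force=25)

```text
t: 21.3
eef_pos: [0.4854, 0.4132, 0.1488]
tcp_rot: [[-0.398, 0.904, -0.153], [0.786, 0.251, -0.565], [-0.472, -0.346, -0.811]]
contact_force: [-0.2, 0.4, -3.6]
width: 0.0181
grasp_force: 25.0
```

Call:
carry_out(plan=[[[0.009,0.007,0.016,0,0,0],[0.009,0.007,0.016,0,0,0],[0.009,0.007,0.016,0,0,0],[0.009,0.007,0.016,0,0,0],[0.009,0.007,0.016,0,0,0]]])

```text
t: 21.8
eef_pos: [0.4856, 0.4133, 0.1443]
tcp_rot: [[-0.398, 0.904, -0.153], [0.787, 0.251, -0.564], [-0.472, -0.345, -0.811]]
contact_force: [-0.3, 0.0, -2.8]
width: 0.0179
grasp_force: 25.0
```

Call:
carry_out(plan=[[[0.009,0.007,0.016,0,0,0],[0.009,0.007,0.016,0,0,0],[0.009,0.007,0.016,0,0,0]]])

```text
t: 22.1
eef_pos: [0.4856, 0.4133, 0.1413]
tcp_rot: [[-0.398, 0.905, -0.153], [0.787, 0.251, -0.564], [-0.472, -0.345, -0.811]]
contact_force: [-1.2, -1.1, -2.6]
width: 0.0179
grasp_force: 25.0
```

Call:
carry_out(plan=[[[0.009,0.007,0.016,0,0,0],[0.009,0.007,0.016,0,0,0],[0.009,0.007,0.016,0,0,0]]])

```text
t: 22.4
eef_pos: [0.4856, 0.4133, 0.1384]
tcp_rot: [[-0.398, 0.904, -0.153], [0.787, 0.251, -0.564], [-0.472, -0.345, -0.811]]
contact_force: [-0.1, -0.4, -3.6]
width: 0.0181
grasp_force: 25.0
```

Call:
carry_out(plan=[[[0.009,0.007,0.016,0,0,0],[0.009,0.007,0.016,0,0,0]]])

```text
t: 22.6
eef_pos: [0.4857, 0.4132, 0.1364]
tcp_rot: [[-0.398, 0.904, -0.153], [0.787, 0.251, -0.564], [-0.472, -0.345, -0.811]]
contact_force: [-0.3, -0.2, -3.2]
width: 0.0179
grasp_force: 25.0
```

Call:
carry_out(plan=[[[0.009,0.007,0.016,0,0,0]]])

```text
t: 22.7
eef_pos: [0.4857, 0.4132, 0.1354]
tcp_rot: [[-0.398, 0.904, -0.153], [0.787, 0.251, -0.564], [-0.472, -0.345, -0.811]]
contact_force: [-0.1, 0.1, -3.8]
width: 0.0179
grasp_force: 25.0
```

Call:
carry_out(plan=[[[0.009,0.007,0.016,0,0,0]]])

```text
t: 22.8
eef_pos: [0.4857, 0.4132, 0.1345]
tcp_rot: [[-0.398, 0.904, -0.153], [0.787, 0.251, -0.564], [-0.472, -0.345, -0.811]]
contact_force: [0.7, 0.2, -3.5]
width: 0.0179
grasp_force: 25.0
```

Call:
carry_out(plan=[[[0.009,0.007,0.016,0,0,0]]])

```text
t: 22.9
eef_pos: [0.4858, 0.4132, 0.1335]
tcp_rot: [[-0.398, 0.904, -0.153], [0.787, 0.251, -0.564], [-0.472, -0.345, -0.811]]
contact_force: [0.1, 0.9, -4.3]
width: 0.0182
grasp_force: 25.0
```

Call:
carry_out(plan=[[[0.009,0.007,0.016,0,0,0]]])

```text
t: 23.0
eef_pos: [0.4857, 0.4132, 0.1325]
tcp_rot: [[-0.398, 0.904, -0.153], [0.787, 0.251, -0.564], [-0.472, -0.345, -0.811]]
contact_force: [-0.8, -0.1, -3.4]
width: 0.0178
grasp_force: 25.0
```

Call:
carry_out(plan=[[[0.009,0.007,0.016,0,0,0]]])

```text
t: 23.1
eef_pos: [0.4858, 0.4132, 0.1315]
tcp_rot: [[-0.398, 0.904, -0.153], [0.787, 0.251, -0.564], [-0.472, -0.345, -0.811]]
contact_force: [0.6, -0.2, -3.6]
width: 0.0177
grasp_force: 25.0
```

Call:
carry_out(plan=[[[0.009,0.007,0.016,0,0,0]]])

```text
t: 23.2
eef_pos: [0.4858, 0.4131, 0.1312]
tcp_rot: [[-0.398, 0.905, -0.153], [0.787, 0.251, -0.564], [-0.472, -0.345, -0.811]]
contact_force: [-2.7, -1.1, 9.5]
width: 0.0176
grasp_force: 25.0
```

Call:
carry_out(plan=[[[0.009,0.007,0.016,0,0,0]]])

```text
t: 23.3
eef_pos: [0.4859, 0.4132, 0.1311]
tcp_rot: [[-0.398, 0.905, -0.153], [0.787, 0.25, -0.565], [-0.472, -0.345, -0.811]]
contact_force: [-3.8, -0.5, 18.7]
width: 0.0177
grasp_force: 25.0
```

Contact. I'll ease back to nearly no load before releasing.

Call:
carry_out(plan=[[[-0.009,-0.007,-0.016,0,0,0],[-0.005,-0.004,-0.008,0,0,0],[0,0,0,0,0,0]]])

```text
t: 23.6
eef_pos: [0.4858, 0.4132, 0.1313]
tcp_rot: [[-0.398, 0.905, -0.153], [0.787, 0.251, -0.564], [-0.472, -0.345, -0.811]]
contact_force: [-0.4, -0.3, 1.6]
width: 0.0177
grasp_force: 25.0
```

Run:
```python
from segs import *
st=ctrl.state();R=np.array(st['tcp_rot']);P=np.array(st['eef_pos'])
d=grab('scene','s6.png');e=grab('top','t6.png')
a=cv2.imread('pics/s6.png')[130:250,130:270];b=cv2.imread('pics/t6.png')[190:300,110:250]
C2=np.zeros((600,790,3),'uint8');a=cv2.resize(a,None,fx=3.2,fy=3.2);b=cv2.resize(b,None,fx=2.4,fy=2.4)
C2[:a.shape[0],:a.shape[1]]=a;C2[:b.shape[0],450:450+b.shape[1]]=b
cv2.imwrite('pics/c6.png',C2);print(st['contact_force'],P)
Rp=placeR();Ct=S-Rp@np.array([44,0,-67.3])*mm
for q in [(-9,60,-80),(-9,-60,-80),(-9,60,80),(-9,-60,80)]: print(q,proj(d,Ct+Rp@np.array(q)*mm).round(1),proj(e,Ct+Rp@np.array(q)*mm).round(1))
```

```text
[-0.42323001 -0.28215143  1.63102576] [0.48579681 0.41316605 0.13127277]
(-9, 60, -80) [171.8 201.8] [154.7 270.2]
(-9, -60, -80) [200.3 212.2] [195.7 259.5]
(-9, 60, 80) [179.8 148.5] [132.6 249.7]
(-9, -60, 80) [209.2 156.6] [179.2 237.7]
```

View pics/c6.png

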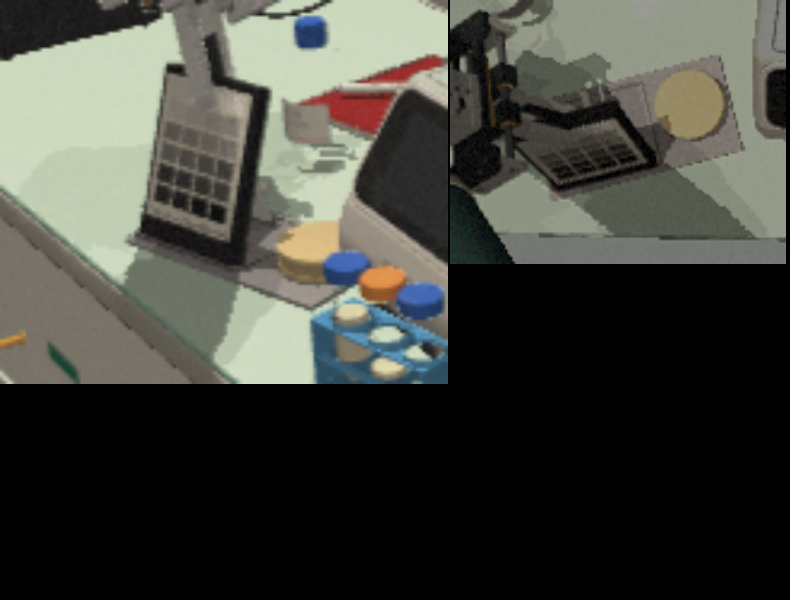

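In the top view the foot corners sit at (155,269) and (196,257), against a target of (155,270) and (196,259.5). That is within about 6 mm and square, so I'll release and retreat.

Call:
carry_out(plan=[[[0,0,0,0,0,0],[0,0,0,0,0,0],[0,0,0,0,0,0],[0,0,0,0,0,0],[0,0,0,0,0,0]]], grip=0.1, force=5)

```text
t: 24.2
eef_pos: [0.4858, 0.4131, 0.1311]
tcp_rot: [[-0.398, 0.904, -0.153], [0.787, 0.251, -0.564], [-0.472, -0.345, -0.811]]
contact_force: [-0.2, -0.1, -0.0]
width: 0.0422
grasp_force: 0.0
```

Call:
carry_out(plan=[[[0,0,-0.1,0,0,0],[0,0,-0.2,0,0,0],[0,0,-0.3,0,0,0],[0,0,-0.3,0,0,0],[0,0,-0.4,0,0,0],[0,0,-0.4,0,0,0],[0,0,-0.4,0,0,0],[0,0,-0.4,0,0,0],[0,0,0,0,0,0]]])

```text
t: 25.1
eef_pos: [0.5051, 0.4855, 0.2345]
tcp_rot: [[-0.398, 0.905, -0.151], [0.788, 0.253, -0.562], [-0.47, -0.343, -0.813]]
contact_force: [-0.2, -0.4, -0.4]
width: 0.0424
grasp_force: 0.0
```

Run:
```python
from segs import *
d=grab('scene','s7.png');e=grab('top','t7.png')
a=cv2.imread('pics/s7.png')[130:250,130:270];b=cv2.imread('pics/t7.png')[190:300,110:250]
C2=np.zeros((600,790,3),'uint8');a=cv2.resize(a,None,fx=3.2,fy=3.2);b=cv2.resize(b,None,fx=2.4,fy=2.4)
C2[:a.shape[0],:a.shape[1]]=a;C2[:b.shape[0],450:450+b.shape[1]]=b
cv2.imwrite('pics/c7.png',C2);print(ctrl.state()['contact_force'])
```

```text
[ 0.16936763 -0.98725459 -0.89953181]
```

View pics/c7.png

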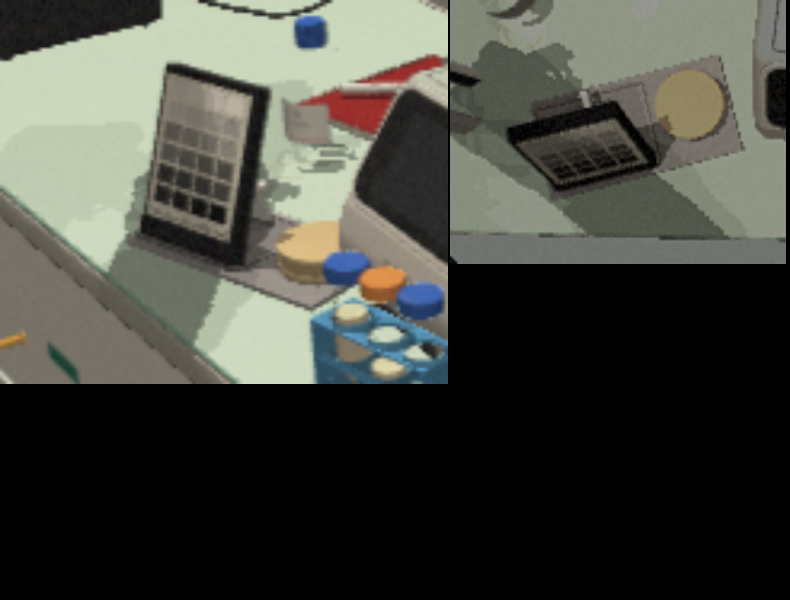

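The chart stands freely on its foot and leg, with foot corners at about (155,268) and (196,257) inside the outline, its face to the robot and the gripper clear. I'm handing in.

```bash
python3 -c "
from workcell import ctrl
print(ctrl.finish_job())"
```

```text
the job is handed in; nothing more can be done
None
```

The chart's leg was pulled out while it sat on the pins, the chart was lifted off and set standing on the photo board face to the robot, about 6 mm off the outline's centre by camera estimate, and the job is handed in; no verdict was shown.

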